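# Lock a cone former onto the forming board

## Robot

A 6-joint arm with a two-finger parallel gripper is mounted at the origin on the work surface. World frame = base frame: x ahead of the robot, y to its left, z up, the work surface at z = 0. Lengths are in m, angles in rad, forces in N, time in s.
With the tool pointing down it reaches from about 0.25 to 0.725 m from the base axis. Payload 4 kg.
Tool frame: the origin (TCP) lies midway between the tips of the shut fingers; the grasp point (between the pads) lies grip_point_offset behind it (grip_point_offset is the distance from the TCP to the grasp point, in m); z points along the fingers, y is the line along which they close (so a half turn about z gives the same grasp; the last joint's range is limited). The gripper opens to 85 mm and grips with 20 to 120 N. Pads are 22 mm wide; open, the fingers measure 114 mm over their backs; the gripper's body (76 mm by 85 mm) begins 54 mm behind the grasp point. The pads swing forward as they close: fully open they stand 13 mm farther back than shut.
Start: joints at [1.248, 0.241, 0.005, 1.335, 0, 1.571], TCP at [0.159, 0.474, 0.205] pointing down, gripper open.
Joint ranges: [-2.72, 2.72], [-1.05, 1.87], [-1.09, 1.28], [-1.99, 2.15], [-1.42, 1.44], [-3.14, 3.14]. Speed limits (rad/s): [2.79, 2.79, 3.14, 3.14, 3.14, 3.14].

## Interface

Orientations are given as a unit quaternion [x, y, z, w].
In Python, from workcell import * gives the robot as it stands. The module is installed in compiled form; this text tells all that it offers.
- The arm moves only by the tool arm_command, never from a script. Its arguments are lists of equal length, an entry for each row: "slide": the shift along the tool's x, y, z in cm, a list of three; "spin": the turn about the tool's z in degrees. A call has exactly 5 rows; each row is the pose to reach, as a shift and turn from the pose commanded when the call began, along the tool's axes at that moment; what a row does not reach only later rows make up. A row lasts 1/8 s, in which the tool goes at most 62.5 mm and 10.7 degrees, less where a joint would pass 70% of its speed; a pose out of reach is approached as far as the arm can. A call with a gripper value outside its range is refused whole. "jaw" is the finger opening in cm, from 0 to 8.54, set as the call begins (left out, the last holds). The fingers move at their own pace and stop on an object; the grip force is fixed at half the most. Time passes only in rows, so rows that repeat a pose let the fingers close, or fill a call up. It gives the time, the measured TCP pose, the force, the opening and the grip force at its end, in the units of the state.
- get_obs(): the state, without advancing time (a new reading comes with each control period).
- camera(name): name is "scene" or "top" or "wrist"; returns a dict with "pixels" (400x640x3 uint8, red, green, blue), "range_z" (400x640 float32, m along the optical axis (not along the pixel's ray), 0 where there is no reading), "intrinsics" (3x3 intrinsics, pixels), "rvec" (rotation vector, rad) and "tvec" (3), from world to camera coordinates, as OpenCV has them. Camera axes: x right, y down, z forward; pixel columns grow to the right and rows downward; lengths in m; the calibration is good to about 2 mm. A picture is of the moment at which its call begins.
- job_done(): hands the job in; it is judged then, once.
Trained networks look in a picture, given as the dict that the camera call returned (one of the last four; its "shot" number tells which), for a name from the list of things; names that differ only in an ending like _2 or _b are one class to them, and where a whole thing is asked for, a point or a joint stands for the part that bears it (a point fixed in the world has none). Each returns a list of dicts, best first, with "confidence" (0 to 1); they miss things now and then, are a little off and sometimes report something else, mostly with a low value. They report only what shows in the picture. A call takes as long as a camera call.
- recognise(picture, thing): "centre" ([column, row] in pixels, amid what is visible of it).
- landmark_of(picture, thing): "centre" ([column, row] in pixels: a listed point, or the origin of a listed thing).
The state is a dict: "clock": time; "joint_pos": joint angles; "joint_vel": joint speeds; "tau": joint torques, N m; "eef_pos": TCP position; "tool_rot": TCP orientation; "ft_force": force on the tool from outside, world axes, zero at the start; "ft_torque": the same for the moment, N m; "grip_width": finger opening in m; "grasp_force": force on a finger pad.
Only numpy, scipy, OpenCV 4.12 (cv2) and the standard library are available. Lean on these libraries where they do the work, as an engineer would, in place of code of your own. Each camera call takes 0.05 s, during which the arm holds its last target. There are 200 camera calls.

## Task

Lock the cone former with the keyhole slot onto the forming board: with its cone towards the board's blue end, set the large end of the keyhole over the stud's head, flat on the board, then slide it towards the blue end until the stud is fully home in the narrow end of the slot. Leave it flat, square with the board and let go. Leave the other former, which has only a round hole, and the jar where they stand.

Things in the scene. Friction and masses are not known exactly. Their poses are not given: they have to be found in the camera images.
- keyhole_former: Loose, 0.3 kg (mm): wood plate x -55..155, 94 wide, 6 thick; pale cone at its origin (66 across), under a dark square grip post 28 x 28, sides along x and y, 51..93 above the underside. Origin: cone axis, underside; z up, x along the plate to the keyhole: hole 60 across at x 72, then a slot 24 wide along y=0 away from the cone, ending at x 133. Locked, the stud axis is at x 127.
- board: Fixed wood board (mm), x -200..90, y -75..75, top at z 18; the end x -200..-160 is blue. Origin: on the stud's axis, board's underside; z up, x from the blue end to the stud. Steel mushroom stud: neck 12 in diameter up to z 28, bevelled round head 38 in diameter, z 28..35; the 10 gap under the head takes the plate freely. Locked, the former's x axis lies along the board's.
- plain_former: Bystander, loose (mm): like the keyhole former, same cone, post, origin and axes, but the plate (x -55..130, 94 wide, 6 thick) has only a round hole 60 across at x 72 and no slot, so it cannot lock.
- jar: Bystander: closed amber glass jar with a red cap, 60 in diameter, 65 tall (mm). Origin: centre of its underside.

How it is judged:
On the way:
1. the large end of the keyhole is down over the stud's head, plate on the board (x of board in the frame of keyhole_former between 0.05 and 0.105 m and y of board in the frame of keyhole_former between -0.03 and 0.03 m and height (world z) of keyhole_former below 0.025 m), for 0.05 s.
At the end, for the whole second after the job is handed in: The keyhole former lies flat on the board (plate within 4 mm of its top and tilted less than 4 degrees), its cone towards the blue end, the stud within 12 mm of fully home in the narrow end of the slot, the plate square with the board within 11 degrees, and at rest (x of board in the frame of keyhole_former between 0.115 and 0.14 m and y of board in the frame of keyhole_former between -0.02 and 0.02 m and height (world z) of keyhole_former between 0.014 and 0.022 m and angle between keyhole_former's own z axis and vertical below 0.07 rad and angle between the x axis of keyhole_former and the x axis of board, either way round below 0.2 rad and x of keyhole_former in the frame of board below -0.1 m and linear speed of keyhole_former below 0.02 m/s); the robot touches nothing.
It fails at once if the other former is shifted by more than 30 mm (distance of plain_former from where it was at the start of the episode above 0.03 m).
It fails at once if the jar is shifted by more than 30 mm or knocked over (distance of jar from where it was at the start of the episode above 0.03 m or angle between jar's own z axis and vertical above 0.5 rad).
It also fails if it takes over 38 s, if anything falls off the work surface, if the arm or the gripper's body presses on something with over 40 N, if the wrist force passes 120 N, or if a joint passes its speed limit or range.

## Working session

There is one attempt and no reset: what is moved stays moved. The work goes in short steps, Python scripts to look and compute and a tool call to move; the robot and the scene stay as the last step left them, time stands still between calls to the robot, and variables do not carry over. Pictures are saved under pics/ and viewed, at most 10 in all, crops included, and the job is handed in when it is done.

Besides the shell and the picture viewer there is one more tool, called after "Request:" by a JSON object that holds its "api" and its "payload". arm_command: Moves the arm, as the interface text tells. Its arguments: {"type":"object","properties":{"slide":{"type":"array","items":{"type":"array","items":{"type":"number"}}},"spin":{"type":"array","items":{"type":"number"}},"jaw":{"type":"number"}},"required":["slide","spin"]}

```bash
mkdir -p pics; cat > h.py <<'E'
from workcell import *
import numpy as np, cv2
from scipy.spatial.transform import Rotation as R
def w2c(p): return R.from_rotvec(np.ravel(p["rvec"])).as_matrix(), np.ravel(p["tvec"])
def cloud(p):
    Rm,t=w2c(p);K=p["intrinsics"];z=p["range_z"]
    v,u=np.indices(z.shape)
    c=np.stack([(u-K[0,2])/K[0,0]*z,(v-K[1,2])/K[1,1]*z,z],-1)
    w=(c-t)@Rm
    w[z<=0]=np.nan
    return w
def proj(p,X):
    return cv2.projectPoints(np.atleast_2d(np.array(X,float)),np.ravel(p["rvec"]),np.ravel(p["tvec"]),p["intrinsics"],None)[0][:,0]
def save(p,n): cv2.imwrite(n,p["pixels"][...,::-1])
E
python3 - <<'E'
from h import *
for n in ["scene","top"]:
    p=camera(n); save(p,f"pics/{n}0.png"); w=cloud(p)
    np.savez(f"{n}0.npz",w=w,px=p["pixels"])
    for t in ["keyhole_former","board","plain_former","jar"]:
        for f in (recognise,landmark_of):
            for d in f(p,t)[:2]:
                c=np.array(d["centre"]);i=np.round(c).astype(int)
                print(n,t,f.__name__,c.round(1),round(d["confidence"],2),w[i[1],i[0]].round(3))
o=get_obs();print(o["clock"],o["eef_pos"],o["tool_rot"],o["grip_width"]); print([k for k in o], globals().get("grip_point_offset"))
E
```

```text
scene keyhole_former call [362.3 125.3] 0.85 [0.547 0.31  0.006]
scene keyhole_former call [351.  117.3] 0.93 [0.523 0.292 0.034]
scene keyhole_former call [287.1 151.3] 0.68 [0.475 0.116 0.032]
scene board call [226.9 284.8] 0.84 [ 0.6   -0.188  0.016]
scene board call [246.5 298.2] 0.83 [ 0.652 -0.182  0.035]
scene plain_former call [295.2 153.3] 0.97 [0.487 0.129 0.021]
scene plain_former call [290.4 149. ] 0.86 [0.478 0.123 0.036]
scene plain_former call [247.6 298.4] 0.75 [ 0.654 -0.179  0.033]
scene jar call [380.4 224.2] 0.62 [0.754 0.095 0.065]
scene jar call [380.  229.5] 0.85 [0.76  0.089 0.054]
top keyhole_former call [202.8 236.6] 0.73 [0.533 0.305 0.033]
top keyhole_former call [201.8 250.3] 0.67 [0.51  0.297 0.063]
top board call [472.  209.2] 0.62 [ 0.581 -0.187  0.019]
top board call [464.3 175.8] 0.85 [ 0.64  -0.168  0.037]
top plain_former call [301.4 265.1] 0.87 [0.482 0.13  0.039]
top plain_former call [301.3 275. ] 0.72 [0.469 0.127 0.095]
top jar call [312.8 115.9] 0.97 [0.745 0.108 0.066]
top jar call [313.8 122.3] 0.71 [0.733 0.106 0.067]
0.9 [0.15857591 0.47417696 0.20492097] [ 1.60674377e-01  9.87007469e-01  3.64136531e-06 -1.39294719e-05] 0.08537334281024737
['clock', 'joint_pos', 'joint_vel', 'tau', 'eef_pos', 'tool_rot', 'ft_force', 'ft_torque', 'grasp_force', 'grip_width'] 0.0187
```

View pics/top0.png

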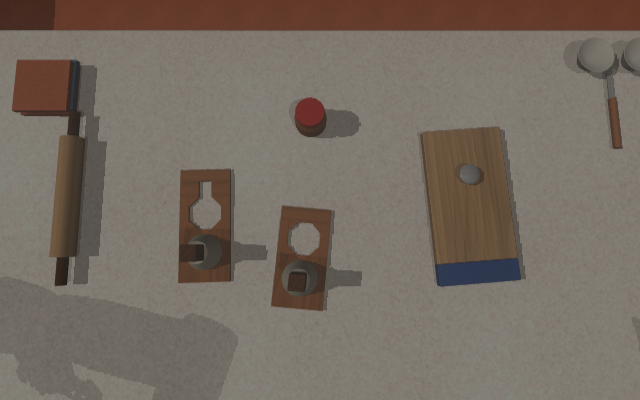

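View pics/scene0.png

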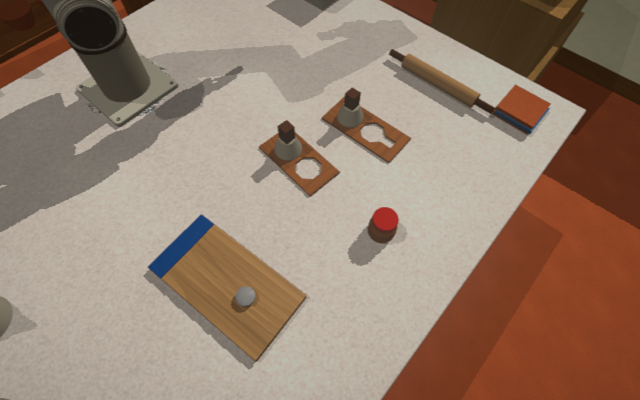

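The top view shows the keyhole former (slot end at (206,185), hole (207,210), post (193,253)), the plain one at (302,260), jar (310,115), and the board with the stud at (470,174) and blue end at (478,273). Both formers and the board point roughly along +x. Now to measure them.

```bash
cat > m.py <<'E'
from h import *
def rect(pts):
    (c,s,a)=cv2.minAreaRect((pts*1000).astype(np.float32)); b=cv2.boxPoints((c,s,a))
    e=[b[1]-b[0],b[2]-b[1]];L=max(e,key=np.linalg.norm)
    if L[0]<0:L=-L
    return np.array(c).round(1),np.array(s).round(1),round(np.degrees(np.arctan2(L[1],L[0])),2)
def big(m):
    n,l,s,_=cv2.connectedComponentsWithStats(m.astype(np.uint8)); return l==1+np.argmax(s[1:,4])
if __name__=="__main__":
  for n in ["top","scene"]:
    d=np.load(n+"0.npz");w=d["w"];px=d["px"].astype(int);x,y,z=w[...,0],w[...,1],w[...,2]
    fin=np.isfinite(z)
    tb=fin&(abs(z)<.004)&(x>.3)&(x<.8)&(abs(y)<.4);print(n,"table z",z[tb].mean(),z[tb].std())
    sat=px[...,0]-px[...,2]
    for nm,(x0,x1,y0,y1) in dict(key=(.42,.68,.215,.37),plain=(.38,.66,.05,.2)).items():
        box=(x>x0)&(x<x1)&(y>y0)&(y<y1)
        pl=big(box&(sat>25)&(z<.016)&(z>-.004))
        print(nm,"plate",pl.sum(),np.nanmedian(z[pl]).round(4),rect(w[pl][:,:2]))
        pt=big(box&(z>.085)&(z<.12)); print("  posttop",pt.sum(),w[pt].mean(0).round(4),rect(w[pt][:,:2]))
        po=big(box&(z>.055)&(z<.12)); print("  post",po.sum(),z[po].max().round(3),rect(w[po][:,:2]))
    box=(x>.4)&(x<.85)&(y>-.32)&(y<-.03)
    b=big(box&(z>.010)&(z<.025)&((sat>15)|(sat<-15)));print("board",np.median(z[b]),rect(w[b][:,:2]))
    s=big(box&(z>.029)&(z<.045));print("stud",s.sum(),np.median(z[s]),w[s].mean(0),rect(w[s][:,:2]))
E
python3 m.py
```

```text
top table z 0.001611316725504306 0.0011356749257923878
key plate 2435 0.0073 (array([590.8, 314.4]), array([141.4,  96.4]), np.float32(1.85))
  posttop 331 [0.5069 0.3098 0.0938] (array([506.7, 310.5]), array([28.3, 27.3]), np.float32(89.57))
  post 430 0.097 (array([506.7, 310.3]), array([28.6, 27.3]), np.float32(89.7))
plain plate 3070 0.0075 (array([494.5, 131.4]), array([ 95.2, 186.3]), np.float32(-5.69))
  posttop 314 [0.4585 0.1345 0.0943] (array([458.2, 134.7]), array([28. , 28.1]), np.float32(-5.39))
  post 349 0.098 (array([458.2, 134.7]), array([28.1, 28.2]), np.float32(-5.69))
board 0.019749910555006384 (array([ 591.9, -183.6]), array([290.8, 151.7]), np.float32(4.09))
stud 328 0.035559691632914295 [ 0.64529127 -0.17816634  0.03527183] (array([ 645.9, -179.8]), array([36.1, 37.2]), np.float32(-64.16))
scene table z -0.001012166071660925 0.0014088219371007947
key plate 1895 0.004 (array([554.2, 315.4]), array([108.8, 242.7]), np.float32(-0.01))
  posttop 123 [0.5072 0.3081 0.0908] (array([506.6, 308.8]), array([26.6, 29.3]), np.float32(-84.46))
  post 257 0.094 (array([506.4, 309. ]), array([29. , 29.9]), np.float32(-88.5))
plain plate 1979 0.004 (array([486. , 124.9]), array([209.7, 148.6]), np.float32(0.3))
  posttop 148 [0.4586 0.1323 0.091 ] (array([457.3, 133.2]), array([28.5, 28.7]), np.float32(-7.01))
  post 278 0.094 (array([457.3, 133.1]), array([28.5, 29.5]), np.float32(-4.15))
board 0.01698271719692849 (array([ 590.2, -184.2]), array([290.6, 150. ]), np.float32(4.09))
stud 304 0.03283425046558923 [ 0.64553139 -0.18057273  0.0327644 ] (array([ 644.9, -180.2]), array([36.3, 36.6]), np.float32(-45.38))
```

```bash
cat > go.py <<'E'
import sys
from h import *
def go(x,y,z,yaw):
    o=get_obs();M=R.from_quat(o["tool_rot"]).as_matrix()
    d=M.T@(np.array([x,y,z])-o["eef_pos"])*100
    ty=np.degrees(np.arctan2(M[1,1],M[0,1])); s=-(yaw-ty); s=(s+90)%180-90
    print("clock",o["clock"],"pos",o["eef_pos"].round(4),"yaw",ty.round(2),"tilt",np.degrees(np.arccos(-M[2,2])).round(2),"F",o["ft_force"].round(1),"w",round(o["grip_width"],4),"gf",o["grasp_force"])
    print("slide cm",d.round(2),"spin",s.round(2),"j6",np.round(o["joint_pos"][5],2))
if len(sys.argv)>4: go(*map(float,sys.argv[1:]))
E
python3 go.py .507 .309 .20 0
```

```text
clock 0.9 pos [0.1586 0.4742 0.2049] yaw 71.51 tilt 0.0 F [ 1.  -0.2  0.6] w 0.0854 gf 0.0
slide cm [-38.28  -4.61   0.49] spin 71.51 j6 1.57
```

Request:
{"api": "arm_command", "payload": {"slide": [[-5.5,-0.7,0],[-11,-1.3,0],[-16.5,-2,0],[-22,-2.7,0],[-27.5,-3.3,0]], "spin": [10,20,30,40,50], "jaw": 8.5}}

```text
clock: 1.52
eef_pos: [0.4105, 0.3548, 0.2051]
tool_rot: [0.565, 0.825, 0.0, -0.0]
ft_force: [0.8, 0.9, -0.5]
grip_width: 0.0849
grasp_force: 0.0
```

```bash
python3 go.py .507 .309 .20 0
```

```text
clock 1.525 pos [0.4105 0.3548 0.2051] yaw 21.18 tilt 0.04 F [ 0.8  0.9 -0.5] w 0.0849 gf 0.0
slide cm [-7.76  7.34  0.51] spin 21.18 j6 1.91
```

Request:
{"api": "arm_command", "payload": {"slide": [[-3,3,0],[-6,5.5,0.2],[-7.76,7.34,0.5],[-7.76,7.34,0.5],[-7.76,7.34,0.5]], "spin": [10,20,21.3,21.3,21.3]}}

```text
clock: 2.15
eef_pos: [0.5051, 0.3105, 0.1998]
tool_rot: [0.706, 0.709, -0.0, -0.0]
ft_force: [0.3, 0.4, 0.3]
grip_width: 0.085
grasp_force: 0.0
```

```bash
python3 go.py .507 .309 .055 0; python3 - <<'E'
from m import *
p=camera("wrist");save(p,"pics/w1.png");w=cloud(p);x,y,z=w[...,0],w[...,1],w[...,2]
px=p["pixels"].astype(int);sat=px[...,0]-px[...,2]
box=(x>.42)&(x<.70)&(y>.2)&(y<.4)
pl=big(box&(sat>25)&(z<.014)&(z>-.004));print("plate",pl.sum(),np.median(z[pl]),rect(w[pl][:,:2]))
pt=big(box&(z>.085)&(z<.105));print("post",pt.sum(),w[pt].mean(0),rect(w[pt][:,:2]))
E
```

```text
clock 2.15 pos [0.5051 0.3105 0.1998] yaw 0.23 tilt 0.05 F [0.3 0.4 0.3] w 0.085 gf 0.0
slide cm [-0.15  0.2  14.48] spin 0.23 j6 2.12
plate 10133 0.0058916443598158105 (array([558. , 310.9]), array([213.7,  97. ]), np.float32(1.08))
post 1060 [0.50586895 0.31218504 0.09264998] (array([505.8, 310.9]), array([27.8, 28.5]), np.float32(-89.64))
```

View pics/w1.png

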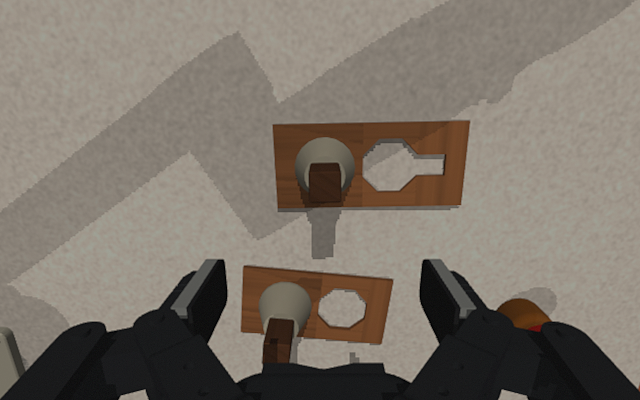

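The wrist view shows the keyhole former (275–468, 122–210) with its post at (325,183), and the plain one lower at (315,305). All three cameras put the post at about (0.506, 0.310) with a yaw near 0.5°, so I'll go down and grip.

Request:
{"api": "arm_command", "payload": {"slide": [[0,0.1,5],[0,0.1,10],[0,0.1,13],[0,0.1,14.5],[0,0.1,14.5]], "spin": [0,0,0,0,0]}}

```text
clock: 2.82
eef_pos: [0.5058, 0.3106, 0.0546]
tool_rot: [0.705, 0.709, -0.001, -0.0]
ft_force: [0.5, 0.4, 0.6]
grip_width: 0.0848
grasp_force: 0.0
```

Request:
{"api": "arm_command", "payload": {"slide": [[0,0,0],[0,0,0],[0,0,0],[0,0,0],[0,0,0]], "spin": [0,0,0,0,0], "jaw": 1.5}}

```text
clock: 3.45
eef_pos: [0.5074, 0.3108, 0.0562]
tool_rot: [0.706, 0.708, 0.001, 0.0]
ft_force: [-0.7, -0.1, 5.5]
grip_width: 0.0264
grasp_force: 61.1
```

Request:
{"api": "arm_command", "payload": {"slide": [[0,0,-2],[0,0,-5],[0,0,-9],[0,0,-12],[0,0,-12]], "spin": [0,0,0,0,0], "jaw": 1.5}}

```text
clock: 4.08
eef_pos: [0.508, 0.3111, 0.1768]
tool_rot: [0.706, 0.708, 0.002, 0.001]
ft_force: [0.6, -0.4, -3.6]
grip_width: 0.026
grasp_force: 60.1
```

```bash
cat > held.py <<'E'
from m import *
def held(name,zoff,save_as=None):
    p=camera(name);o=get_obs()
    if save_as: save(p,save_as)
    w=cloud(p);px=p["pixels"].astype(int);sat=px[...,0]-px[...,2]
    c=o["eef_pos"]
    m=(abs(w[...,0]-c[0]-.05)<.15)&(abs(w[...,1]-c[1])<.07)&(abs(w[...,2]-(c[2]-zoff))<.02)&(sat>25)
    m=big(m);P=w[m];P=P[abs(P[:,2]-np.median(P[:,2]))<.02]
    A=np.c_[P[:,:2]-P[:,:2].mean(0),np.ones(len(P))];k=np.linalg.lstsq(A,P[:,2],rcond=None)[0]
    r=rect(P[:,:2]);print(name,len(P),"centre",P.mean(0).round(4),"slope deg xy",np.degrees(k[:2]).round(2),"rect",r,"rel tcp",(np.array(r[0])/1000-c[:2]).round(4))
    return p,w
E
python3 go.py .5737 -.185 .20 4.1; python3 - <<'E'
from held import *
held("top",.05);held("wrist",.05,"pics/w2.png")
E
```

```text
clock 4.075 pos [0.508  0.3111 0.1768] yaw 0.2 tilt 0.25 F [ 0.6 -0.4 -3.6] w 0.026 gf 60.13229727745056
slide cm [-49.62   6.41  -2.41] spin -3.9 j6 2.12
top 3464 centre [0.6006 0.31   0.128 ] slope deg xy [0.01 0.05] rect (array([579.2, 313. ]), array([168.3,  95.3]), np.float32(0.77)) rel tcp [0.0724 0.0027]
wrist 23352 centre [0.5671 0.3202 0.124 ] slope deg xy [-0.21 -0.07] rect (array([556.5, 311.1]), array([211.3,  94.9]), np.float32(0.86)) rel tcp [0.0506 0.0013]
```

View pics/w2.png

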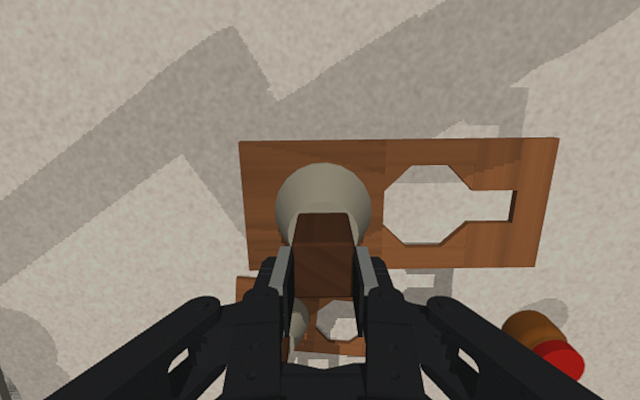

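Request:
{"api": "arm_command", "payload": {"slide": [[-2,0.3,-0.5],[-6,0.8,-1],[-11,1.4,-1],[-16,2.1,-1],[-21,2.7,-1]], "spin": [0,0,-1,-2,-3]}}

```text
clock: 4.8
eef_pos: [0.5333, 0.0975, 0.1834]
tool_rot: [0.687, 0.727, -0.001, -0.001]
ft_force: [0.8, 0.7, -3.3]
grip_width: 0.0266
grasp_force: 60.1
```

```bash
python3 go.py .5747 -.185 .175 3.5
```

```text
clock 4.8 pos [0.5333 0.0975 0.1834] yaw 3.2 tilt 0.18 F [ 0.8  0.7 -3.3] w 0.0266 gf 60.13028025627136
slide cm [-28.44   2.55   0.86] spin -0.3 j6 1.7
```

Request:
{"api": "arm_command", "payload": {"slide": [[-5,0.5,0],[-10,1,0],[-15,1.4,0.2],[-19.5,1.8,0.5],[-23,2.1,0.8]], "spin": [0,0,0,-0.3,-0.3]}}

```text
clock: 5.42
eef_pos: [0.5666, -0.131, 0.1752]
tool_rot: [0.686, 0.728, -0.001, -0.001]
ft_force: [0.4, -0.3, -3.3]
grip_width: 0.026
grasp_force: 60.1
```

Request:
{"api": "arm_command", "payload": {"slide": [[-2.5,0.2,0],[-4,0.3,0],[-5,0.4,0],[-5.3,0.4,0],[-5.3,0.4,0]], "spin": [0,0,0,0,0]}}

```text
clock: 6.05
eef_pos: [0.5754, -0.1801, 0.1769]
tool_rot: [0.685, 0.729, 0.0, -0.0]
ft_force: [-0.2, 0.7, -3.6]
grip_width: 0.0261
grasp_force: 60.1
```

```bash
python3 go.py .5747 -.185 .10 3.5; python3 - <<'E'
from held import *
p,w=held("top",.05,"pics/t3.png");p,w=held("wrist",.05,"pics/w3.png")
x,y,z=[w[...,i] for i in range(3)]
s=big((abs(x-.645)<.04)&(abs(y+.18)<.04)&(z>.026)&(z<.045));print("stud",s.sum(),w[s].mean(0),rect(w[s][:,:2]))
E
```

```text
clock 6.05 pos [ 0.5754 -0.1801  0.1769] yaw 3.55 tilt 0.03 F [-0.2  0.7 -3.6] w 0.0261 gf 60.137057304382324
slide cm [-0.49 -0.1   7.69] spin 0.05 j6 1.21
top 4780 centre [ 0.6309 -0.1708  0.128 ] slope deg xy [-0.27 -0.22] rect (array([ 625.5, -175.6]), array([210.1,  95.8]), np.float32(4.04)) rel tcp [0.0501 0.0043]
wrist 24020 centre [ 0.6335 -0.1661  0.1267] slope deg xy [-0.48  0.22] rect (array([ 625. , -176.1]), array([211.1,  94.7]), np.float32(4.22)) rel tcp [0.0495 0.0037]
stud 582 [ 0.65024473 -0.18369523  0.03386824] (array([ 651.3, -185. ]), array([36.5, 21. ]), np.float32(49.43))
```

View pics/w3.png

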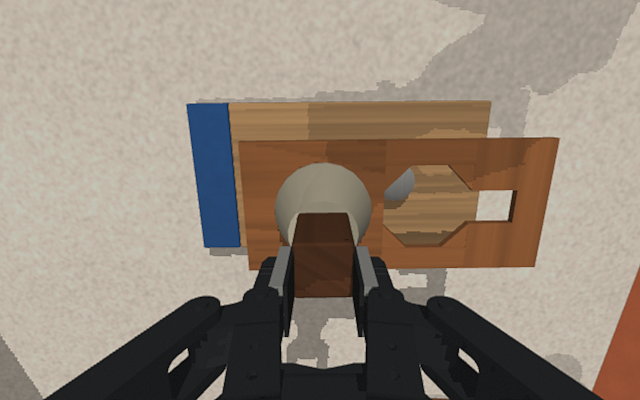

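The wrist view shows the former held flat over the board, blue end on the left, with the stud visible in the hole at (398,185). The plate centre is 2 mm off in x and 6 mm in y; I'll correct that while going down to just above the head.

Request:
{"api": "arm_command", "payload": {"slide": [[-0.57,-0.2,0],[-0.57,-0.2,3],[-0.57,-0.2,6],[-0.57,-0.2,8],[-0.57,-0.2,8]], "spin": [0,0,0,0,0]}}

```text
clock: 6.78
eef_pos: [0.5721, -0.1859, 0.095]
tool_rot: [0.685, 0.728, -0.001, -0.002]
ft_force: [0.2, -0.4, -3.6]
grip_width: 0.0263
grasp_force: 60.1
```

```bash
python3 go.py .5736 -.186 .0745 3.5; python3 - <<'E'
from held import *
for n in ["top","wrist"]:
    p,w=held(n,.05,f"pics/{n}4.png")
    x,y,z=[w[...,i] for i in range(3)]
    px=p["pixels"].astype(int);sat=px[...,0]-px[...,2]
    s=big((np.hypot(x-.6455,y+.18)<.028)&(z>.028)&(z<.041)&(sat<20));print("stud",s.sum(),w[s].mean(0),rect(w[s][:,:2]))
E
python3 -c "
import cv2
a=cv2.imread('pics/top4.png')[100:300,380:580];b=cv2.imread('pics/wrist4.png')[100:300,200:600]
cv2.imwrite('pics/c4.png',cv2.hconcat([cv2.resize(a,(300,300)),cv2.resize(b,(500,300))[:, :]]))"
```

```text
clock 6.775 pos [ 0.5721 -0.1859  0.095 ] yaw 3.52 tilt 0.27 F [ 0.2 -0.4 -3.6] w 0.0263 gf 60.14127731323242
slide cm [-0.02  0.16  2.05] spin 0.02 j6 1.2
top 3672 centre [ 0.6282 -0.1765  0.0459] slope deg xy [-0.52 -0.08] rect (array([ 621.9, -181.7]), array([210.1,  96.1]), np.float32(4.07)) rel tcp [0.0486 0.0046]
stud 327 [ 0.64532291 -0.17816089  0.03526308] (array([ 646., -179.]), array([37. , 36.8]), np.float32(25.16))
wrist 24449 centre [ 0.6304 -0.1725  0.0464] slope deg xy [-0.71  0.33] rect (array([ 622.5, -182.4]), array([210.9,  94.6]), np.float32(4.11)) rel tcp [0.0483 0.0042]
stud 1945 [ 0.64426599 -0.17876655  0.03365437] (array([ 645.3, -179.6]), array([36.8, 37.4]), np.float32(-75.35))
```

View pics/c4.png

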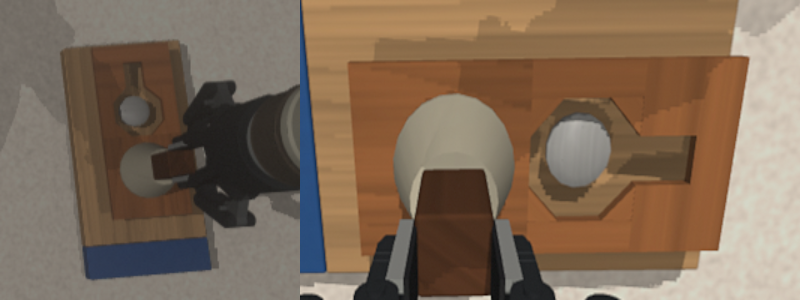

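The stud (135,112 in the top half; 578,150 in the wrist half) sits well inside the large hole, so I'll lower the plate.

Request:
{"api": "arm_command", "payload": {"slide": [[0.1,0.1,0.3],[0.1,0.1,1],[0.1,0.1,1.6],[0.1,0.1,1.9],[0.1,0.1,2.0]], "spin": [0,0,0,0,0]}}

```text
clock: 7.5
eef_pos: [0.5745, -0.1854, 0.0765]
tool_rot: [0.685, 0.728, -0.0, -0.0]
ft_force: [-1.0, -0.4, -4.4]
grip_width: 0.0261
grasp_force: 60.1
```

```bash
python3 go.py .5193 -.188 .0745 3.5; python3 - <<'E'
from held import *
p,w=held("top",.05);p,w=held("wrist",.05)
E
```

```text
clock 7.5 pos [ 0.5745 -0.1854  0.0765] yaw 3.5 tilt 0.04 F [-1.  -0.4 -4.4] w 0.0261 gf 60.115545988082886
slide cm [ 0.07 -5.53  0.2 ] spin 0.0 j6 1.2
top 7243 centre [ 0.6105 -0.1744  0.0235] slope deg xy [ 0.58 -0.28] rect (array([ 610.7, -183.1]), array([254.4, 139.7]), np.float32(1.12)) rel tcp [0.0361 0.0023]
wrist 49849 centre [ 0.6123 -0.1696  0.0219] slope deg xy [ 0.61 -0.19] rect (array([ 610.4, -184.6]), array([257., 140.]), np.float32(0.42)) rel tcp [0.0357 0.0008]
```

Request:
{"api": "arm_command", "payload": {"slide": [[0,0,0.1],[0,0,0.2],[0,0,0.2],[0,0,0.2],[0,0,0.2]], "spin": [0,0,0,0,0]}}

```text
clock: 8.22
eef_pos: [0.5748, -0.1854, 0.075]
tool_rot: [0.685, 0.728, 0.0, 0.0]
ft_force: [-0.8, -0.1, -2.7]
grip_width: 0.0257
grasp_force: 60.1
```

Request:
{"api": "arm_command", "payload": {"slide": [[0,-0.6,0],[-0.02,-1.6,0],[-0.03,-2.6,0],[-0.04,-3.4,0],[-0.04,-4,0]], "spin": [0,0,0,0,0]}}

```text
clock: 8.85
eef_pos: [0.5342, -0.1884, 0.0751]
tool_rot: [0.685, 0.728, 0.0, 0.0]
ft_force: [0.6, 0.3, -2.5]
grip_width: 0.0261
grasp_force: 60.1
```

```bash
python3 go.py .5203 -.1888 .0745 3.5
```

```text
clock 8.85 pos [ 0.5342 -0.1884  0.0751] yaw 3.49 tilt 0.01 F [ 0.6  0.3 -2.5] w 0.0261 gf 60.1379120349884
slide cm [ 0.04 -1.39  0.06] spin -0.01 j6 1.17
```

Request:
{"api": "arm_command", "payload": {"slide": [[0,-0.5,0],[0,-0.9,0],[0,-1.2,0],[0,-1.4,0],[0,-1.4,0]], "spin": [0,0,0,0,0]}}

```text
clock: 9.48
eef_pos: [0.5209, -0.1891, 0.0749]
tool_rot: [0.685, 0.728, 0.0, 0.0]
ft_force: [0.0, -0.7, -3.9]
grip_width: 0.0261
grasp_force: 60.1
```

```bash
python3 go.py .5203 -.1888 .0745 3.5; python3 - <<'E'
from held import *
p=camera("top");save(p,"pics/t5.png");p=camera("wrist");save(p,"pics/w5.png")
a=cv2.imread('pics/t5.png')[100:300,380:580];b=cv2.imread('pics/w5.png')[100:300,200:600]
cv2.imwrite('pics/c5.png',cv2.hconcat([cv2.resize(a,(300,300)),cv2.resize(b,(500,300))]))
E
```

```text
clock 9.475 pos [ 0.5209 -0.1891  0.0749] yaw 3.5 tilt 0.0 F [ 0.  -0.7 -3.9] w 0.0261 gf 60.13716101646423
slide cm [ 0.04 -0.05  0.04] spin 0.0 j6 1.16
```

View pics/c5.png

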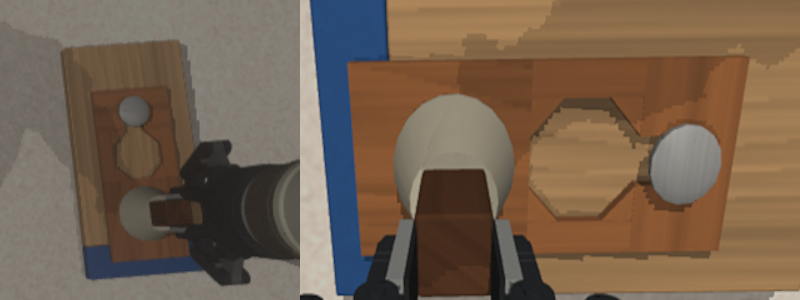

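The stud head (135,112; 685,165) now covers the slot's narrow end. I'll settle the plate 1 mm, release and lift.

Request:
{"api": "arm_command", "payload": {"slide": [[0,0,0.1],[0,0,0.1],[0,0,0.1],[0,0,0.1],[0,0,0.1]], "spin": [0,0,0,0,0]}}

```text
clock: 10.2
eef_pos: [0.5212, -0.1891, 0.0742]
tool_rot: [0.685, 0.728, 0.0, 0.0]
ft_force: [0.3, 0.8, 0.5]
grip_width: 0.0263
grasp_force: 60.6
```

Request:
{"api": "arm_command", "payload": {"slide": [[0,0,0],[0,0,0],[0,0,0],[0,0,0],[0,0,0]], "spin": [0,0,0,0,0], "jaw": 8}}

```text
clock: 10.82
eef_pos: [0.5209, -0.1891, 0.0739]
tool_rot: [0.685, 0.728, -0.0, 0.0]
ft_force: [-0.1, 0.6, -0.2]
grip_width: 0.0798
grasp_force: 0.0
```

Request:
{"api": "arm_command", "payload": {"slide": [[0,0,-1],[0,0,-4],[0,0,-8],[0,0,-12],[0,0,-12]], "spin": [0,0,0,0,0]}}

```text
clock: 11.45
eef_pos: [0.5235, -0.1901, 0.1988]
tool_rot: [0.685, 0.728, 0.002, 0.004]
ft_force: [0.8, 0.2, 0.0]
grip_width: 0.0797
grasp_force: 0.0
```

```bash
python3 go.py .5203 -.1888 .0745 3.5; python3 - <<'E'
from held import *
p=camera("top");save(p,"pics/t6.png");p=camera("wrist");save(p,"pics/w6.png")
w=cloud(p);x,y,z=[w[...,i] for i in range(3)]
px=p["pixels"].astype(int)
box=(abs(x-.55)<.15)&(abs(y+.185)<.08)
pt=big(box&(z>.10)&(z<.12));print("post",pt.sum(),w[pt].mean(0),rect(w[pt][:,:2]))
s=big((np.hypot(x-.6455,y+.18)<.028)&(z>.028)&(z<.041));print("stud",s.sum(),rect(w[s][:,:2]))
m=big(box&(z>.021)&(z<.028)&(px[...,0]-px[...,2]>25)); print("plate",m.sum(),np.median(z[m]),rect(w[m][:,:2]))
a=cv2.imread('pics/t6.png')[100:300,380:580];b=cv2.imread('pics/w6.png')
cv2.imwrite('pics/c6.png',cv2.hconcat([cv2.resize(a,(300,300)),cv2.resize(b,(480,300))]))
E
```

```text
clock 11.45 pos [ 0.5235 -0.1901  0.1988] yaw 3.51 tilt 0.52 F [0.8 0.2 0. ] w 0.0797 gf 0.0
slide cm [ 0.19 -0.42 12.42] spin 0.01 j6 1.16
post 1247 [ 0.52013108 -0.18737299  0.1103947 ] (array([ 520. , -188.7]), array([27.3, 28.2]), np.float32(-86.3))
stud 1061 (array([ 644.8, -179.6]), array([37.4, 36.6]), np.float32(5.12))
plate 10494 0.02388867282050733 (array([ 570.3, -185.4]), array([210.2,  94.7]), np.float32(4.28))
```

View pics/c6.png

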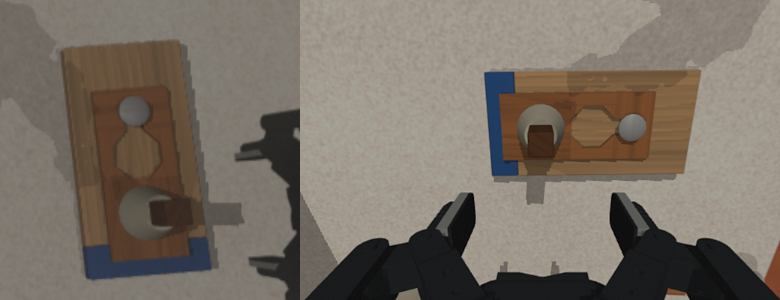

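The gripper is clear. The former lies flat (plate top at 23.9 mm), with the stud about 125 mm from the cone axis and the yaw within 0.3° of the board. Handing in.

```bash
python3 -c "
from workcell import *
print(job_done())"
```

```text
the job is handed in; nothing more can be done
None
```

The keyhole former is locked on the board: flat, square within about 0.3° and released, with the stud about 2 mm from fully home by my last measurement; I handed the job in, but it returned no verdict.

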